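Sweep the brass blanks into the bench pan

TASK

Sweep the three loose brass blanks (the round, the oblong and the six-sided one) across the bench through the open front of the low aluminium pan, until all three lie in it past its sloping lip. Slide them gently with the fingertips only: do not pinch, lift, flick or press hard on them. Leave the charcoal, tin, tongs and pliers around them where they are.

Things in the scene. Friction and masses are not known exactly. Their poses are not given: they have to be found in the camera images.
- sweep_pan: low aluminium pan fixed to the bench, 240 mm wide (its x) by 120 mm deep (its y); origin at the centre of its footprint, bench height. Open front faces its +y: front edge at y = +60 mm, lip sloping up over 15 mm to a flat floor 1.5 mm above the bench. Walls 2 mm thick, 22 mm high at x = +-120 (from y = +45 back) and at the back, y = -60; a 5 mm high screw tab reaches 21 mm behind it
- round_blank: loose round brass disc, 30 mm diameter, 12 mm thick, lying flat, about 70 g; origin at its centre, half-way up
- oblong_blank: loose oblong brass block, 36 x 24 mm (its x and y axes), 12 mm thick, lying flat, about 85 g; origin at its centre, half-way up
- hex_blank: loose six-sided brass block, 32 mm across its corners, about 28 mm across its flats, 12 mm thick, lying flat, about 65 g; origin at its centre, half-way up
- charcoal_block: bystander: black charcoal block, 51 x 59 x 35 mm high, loose; origin at the centre of its underside. Beyond it to the left a fixed gas torch slants up in its stand to 0.41 m above the bench (along x = 0.25 to 0.62 at about y = 0.52 to 0.55): keep the arm clear of it
- jump_ring_tin: bystander: round grey tin with a lid, 76 mm diameter, 32 mm high, loose; origin at the centre of its underside
- copper_tongs: bystander: copper tongs lying flat, 213 mm long (its x axis), 35 mm wide, 6 mm high, loose; origin at the centre of its underside
- pliers_red: bystander: pliers with red handles lying flat, 165 mm long (its x axis), 69 mm wide, 15 mm high, loose; origin at the centre of its underside

How it is judged:
At the end, for the whole second after the job is handed in: The centre of each of the three brass blanks is at least 24 mm inside the pan's front edge and between its walls, low (centre under 18 mm above the bench) and at rest; each bystander is within 20 mm of where it stood (y of round_blank in the frame of sweep_pan between -0.06 and 0.036 m and x of round_blank in the frame of sweep_pan between -0.12 and 0.12 m and z of each of round_blank, oblong_blank, hex_blank in the frame of sweep_pan below 0.018 m and linear speed of each of round_blank, oblong_blank, hex_blank below 0.02 m/s and y of oblong_blank in the frame of sweep_pan between -0.06 and 0.036 m and x of oblong_blank in the frame of sweep_pan between -0.12 and 0.12 m and y of hex_blank in the frame of sweep_pan between -0.06 and 0.036 m and x of hex_blank in the frame of sweep_pan between -0.12 and 0.12 m and distance of each of charcoal_block, jump_ring_tin, copper_tongs, pliers_red from where it was at the start of the episode below 0.02 m); the robot touches nothing.
It fails at once if a blank is lifted (centre more than 20 mm above the bench, where it starts at 6 mm) (height (world z) of any of round_blank, oblong_blank, hex_blank above 0.02 m).
It fails at once if a blank is pinched or pressed with more than 15 N (contact force between the fingers and round_blank above 15 N or contact force between the fingers and oblong_blank above 15 N or contact force between the fingers and hex_blank above 15 N).
It fails at once if a blank is flicked (faster than 0.6 m/s) (linear speed of any of round_blank, oblong_blank, hex_blank above 0.6 m/s).
It fails at once if the charcoal, tin, tongs or pliers are moved by more than 20 mm (distance of any of charcoal_block, jump_ring_tin, copper_tongs, pliers_red from where it was at the start of the episode above 0.02 m).
It also fails if it takes over 72 s, if anything falls off the work surface, if the arm or the gripper's body presses on something with over 40 N, if the wrist force passes 120 N, or if a joint passes its speed limit or range.

ROBOT

A 6-joint arm with a two-finger parallel gripper is mounted at the origin on a cart in front of the work surface, level with it; the furniture and walls round the work are solid. World frame = base frame: x ahead of the robot, y to its left, z up, the work surface at z = 0. Lengths are in m, angles in rad, forces in N, time in s.
With the tool pointing down it reaches from about 0.25 to 0.775 m from the base axis. Payload 4 kg.
Tool frame: the origin (TCP) lies midway between the tips of the shut fingers; the grasp point (between the pads) lies 19 mm behind it; z points along the fingers, y is the direction in which the jaws open and shut (so a half turn about z gives the same grasp; the last joint's range is limited). The gripper opens to 94 mm and grips with 3 to 60 N. Pads are 16 mm wide; open, the fingers measure 119 mm over their backs; the gripper's body (75 mm by 177 mm) begins 78 mm behind the grasp point.
Start: joints at [-1.285, 0.087, 1.371, -0, 1.684, -0.103], TCP at [0.208, -0.509, 0.206] pointing down, gripper open.
Joint ranges: [-3.1, 3.1], [-0.76, 2.03], [0.27, 2.55], [-1.08, 4.22], [0.17, 2.65], [-2.57, 2.57]. Speed limits (rad/s): [2.79, 2.79, 3.14, 3.14, 3.14, 3.14].

INTERFACE

Orientations are given as [roll, pitch, yaw] about the fixed x, y, z axes, in that order (R = Rz(yaw) Ry(pitch) Rx(roll)).
In Python, from bench import robot, cams gives the robot as it stands.
- The arm moves only by the tool step_arm, never from a script. Its argument "plan" is a list that holds one entry, the list of rows, each a list of 5 numbers: the shift along the world's x, y, z in mm, then the turn about the world's z in rad, then the opening in per cent of the stroke, from 0 (shut) to 100 (fully open). In form: [[[tx, ty, tz, turn, fingers], ...]]. A call has 1 to 8 rows; each row is the pose to reach, as a shift and turn from the pose commanded when the call began; what a row does not reach only later rows make up. A row lasts 1/12 s, in which the tool goes at most 41.7 mm and 7.16 degrees, less where a joint would pass 70% of its speed; a pose out of reach is approached as far as the arm can. A call with a gripper value outside its range is refused whole. The fingers move at their own pace and stop on an object; the grip force is fixed at half the most. Time passes only in rows, so rows that repeat a pose let the fingers close. It gives the time, the measured TCP pose, the force and the opening at its end, in the units of the state.
- robot.get_obs(): the state, without advancing time (a new reading comes with each control period).
- cams.snapshot(name): name is "scene" or "top"; returns a dict with "frame" (384x512x3 uint8, red, green, blue), "camera_matrix" (3x3 intrinsics, pixels), "k1" (the pictures are not rectified: a ray, as slopes to the right and down, at radius r is drawn at 1 + k1 r^2 times it, then the intrinsics apply), "origin" and "attitude" of the camera in the world. Camera axes: x right, y down, z forward; pixel columns grow to the right and rows downward; lengths in m; the calibration is good to about 2 mm. A picture is of the moment at which its call begins. There is no depth.
- robot.close_job(): hands the job in, once; it reports no verdict.
The state is a dict: "time": time; "joint_positions": joint angles; "qvel": joint speeds; "joint_torque": joint torques, N m; "tool_pos": TCP position; "ee_rot": TCP orientation; "wrist_force": force on the tool from outside, world axes, zero at the start; "wrist_torque": the same for the moment, N m; "width": finger opening in m.
Only numpy, scipy, OpenCV 4.12 (cv2) and the standard library are available. Lean on these libraries where they do the work, as an engineer would, in place of code of your own. Each camera call takes 0.05 s, during which the arm holds its last target. There are 200 camera calls.

## Working session

There is one attempt and no reset: what is moved stays moved. The work goes in short steps, Python scripts to look and compute and a tool call to move; the robot and the scene stay as the last step left them, time stands still between calls to the robot, and variables do not carry over. Pictures are saved under pics/ and viewed, about 8 in all and at most 12, crops included, and the job is handed in when it is done.

Besides the shell and the picture viewer there is one more tool, called after "Call:" as name(argument=value, ...), one argument or row to a line, values as JSON. step_arm: Moves the arm, as the interface text tells. Its arguments: {"type":"object","properties":{"plan":{"type":"array"}},"required":["plan"]}

```bash
mkdir -p pics; ls; cat > h.py <<'E'
import numpy as np, cv2
from bench import robot, cams
def snap(n,f=None):
    s=cams.snapshot(n)
    if f: cv2.imwrite('pics/'+f,cv2.cvtColor(s['frame'],cv2.COLOR_RGB2BGR))
    return s
def rotm(a):
    a=np.array(a,float)
    if a.shape==(3,3): return a
    from scipy.spatial.transform import Rotation as R
    return R.from_euler('xyz',a).as_matrix() if a.size==3 else R.from_quat(a).as_matrix()
def ray(s,uv,z=0.):
    K=np.array(s['camera_matrix']);k=float(np.ravel(s['k1'])[0])
    p=cv2.undistortPoints(np.array(uv,float).reshape(-1,1,2),K,np.array([k,0,0,0.]),).reshape(-1,2)
    d=np.c_[p,np.ones(len(p))]@rotm(s['attitude']).T
    o=np.array(s['origin']); return o+d*((z-o[2])/d[:,2])[:,None]
E
python3 - <<'E'
from h import *
for n in('top','scene'):
    s=snap(n,n+'0.png'); print(n,s['camera_matrix'],s['k1'],s['origin'],s['attitude'])
print(robot.get_obs())
E
```

```text
pics
top [[392.42362901   0.         258.07399292]
 [  0.         392.42362901 187.41660654]
 [  0.           0.           1.        ]] 0.019535560773884852 [ 0.38039233 -0.01054638  1.25078515] [-2.99055048  0.0073084  -1.54205097]
scene [[467.58344419   0.         252.74697092]
 [  0.         467.58344419 191.53741969]
 [  0.           0.           1.        ]] 0.03934041741373002 [-0.00707061  0.94543777  1.35113601] [-2.44682325  0.00783856 -2.63506101]
{'time': 0.1, 'joint_positions': array([-1.28510964e+00,  8.78878319e-02,  1.37206869e+00, -5.05252026e-06,
        1.68360233e+00, -1.03092778e-01]), 'qvel': array([-5.15785979e-04, -2.10333666e-03, -3.47371096e-03, -2.95709291e-04,
        4.55401936e-05,  2.89682950e-04]), 'joint_torque': array([ 1.69930405e-03, -3.41250801e+01, -3.03302300e+01,  7.19561731e-02,
        3.04739352e-02, -1.11588042e-04]), 'tool_pos': array([ 0.20834312, -0.50848854,  0.20443501]), 'ee_rot': array([-3.13963638e+00, -1.97346877e-04,  3.88778706e-01]), 'wrist_force': array([ 0.13004575, -0.13564534,  0.78213874]), 'wrist_torque': array([-0.01042933, -0.03430959, -0.0296082 ]), 'width': 0.09418997019724554}
```

View pics/top0.png

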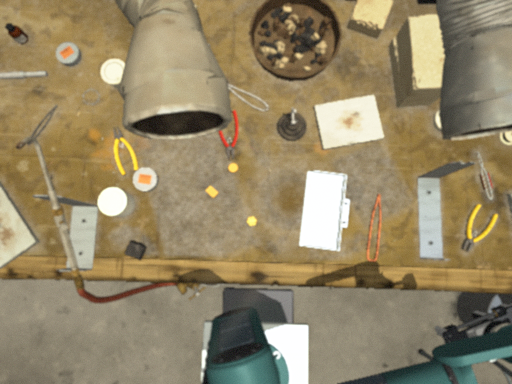

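View pics/scene0.png

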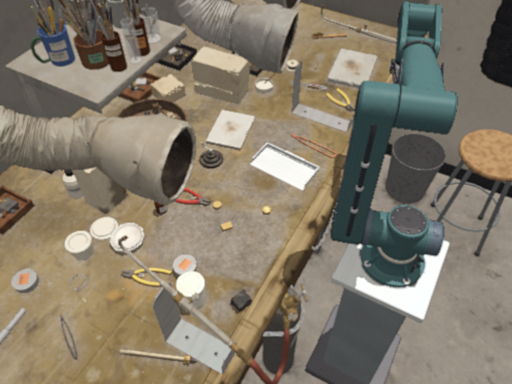

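The top view shows the blanks near (233,168), (211,191) and (252,221). The pan is around (324,210) and opens to the left (+y). The red pliers are at (230,130), the tongs at (374,228) and the charcoal at (135,249).

```bash
cat >> h.py <<'E'
def blanks(s):
    hsv=cv2.cvtColor(s['frame'],cv2.COLOR_RGB2HSV)
    m=cv2.inRange(hsv,(15,130,150),(32,255,255))
    out=[]
    for c in cv2.findContours(m,cv2.RETR_EXTERNAL,cv2.CHAIN_APPROX_NONE)[0]:
        M=cv2.moments(c)
        if M['m00']>25:
            r=cv2.minAreaRect(c); u=(M['m10']/M['m00'],M['m01']/M['m00'])
            out.append((np.round(u,1),M['m00'],np.round(r[1],1),round(r[2]),ray(s,u,.010)[0].round(3)))
    return out
E
python3 - <<'E'
from h import *
for n in('top','scene'):
    s=snap(n); print(n)
    for b in blanks(s): print(*b)
    if n=='top':
        t=s
        print('pan TL,TR,BR,BL',ray(s,[(307,171),(347,173),(340,249),(300,246)],.012).round(3))
        print('tongs',ray(s,[(378,195),(370,261),(381,261)],0.005).round(3))
        print('pliers',ray(s,[(230,158),(238,112),(222,135),(240,135)],0.01).round(3))
        print('hose',ray(s,[(128,125),(228,125),(180,137)],0.3).round(3))
        print('charcoal,burner?',ray(s,[(135,249),(112,202),(291,125)],0.03).round(3))
f=t['frame'][90:270,190:390]
cv2.imwrite('pics/top1.png',cv2.cvtColor(cv2.resize(f,None,fx=4,fy=4,interpolation=cv2.INTER_CUBIC)[:600],cv2.COLOR_RGB2BGR))
E
```

```text
top
[346.6 281. ] 80.0 [ 7. 20.] 90 [ 0.285 -0.277  0.01 ]
[451.1 276.3] 1951.0 [132.4  20.7] 3 [ 0.31  -0.595  0.01 ]
[138.8 267.6] 1499.0 [134.6  21.5] 2 [0.307 0.366 0.01 ]
[ 36.6 262.7] 499.0 [55.7 14.2] 3 [0.314 0.683 0.01 ]
[311. 270.] 714.0 [24.2 94.2] 85 [ 0.315 -0.167  0.01 ]
[244.4 267.7] 564.5 [25.4 46.5] 74 [0.316 0.039 0.01 ]
[489.9 244.4] 33.0 [ 6.3 14.8] 63 [ 0.41  -0.718  0.01 ]
[498.3 232.3] 37.5 [12.   6.9] 11 [ 0.449 -0.746  0.01 ]
[350.2 228.4] 101.5 [13.5 19.1] 28 [ 0.447 -0.289  0.01 ]
[251.5 220.5] 65.0 [9. 9.] 90 [0.463 0.022 0.01 ]
[395.5 239.5] 662.0 [34.  50.7] 6 [ 0.417 -0.429  0.01 ]
[486.7 228.6] 146.5 [ 7.6 36.4] 40 [ 0.459 -0.712  0.01 ]
[480.  218.9] 40.5 [ 7. 12.] 0 [ 0.489 -0.693  0.01 ]
[449.6 216.2] 87.0 [20. 12.] 90 [ 0.494 -0.599  0.01 ]
[472.1 219.9] 153.5 [ 7.9 36. ] 17 [ 0.485 -0.668  0.01 ]
[211.4 191.4] 78.0 [12.   7.8] 45 [0.552 0.153 0.01 ]
[461.7 189.9] 213.5 [31.8 18.3] 57 [ 0.579 -0.641  0.01 ]
[143.9 179.8] 39.0 [ 5. 10.] 90 [0.584 0.371 0.01 ]
[ 70.6 173.5] 68.5 [11.9 21.4] 55 [0.598 0.607 0.01 ]
[238.1 167.2] 160.5 [18.8 18.8] 63 [0.633 0.07  0.01 ]
[319.  150.4] 56.0 [18.2  8.5] 40 [ 0.696 -0.19   0.01 ]
[399.7 141.3] 67.5 [13. 18.] 90 [ 0.733 -0.45   0.01 ]
[416.6 126.7] 30.5 [8.2 9.7] 68 [ 0.783 -0.506  0.01 ]
[ 93.4 146.6] 1901.5 [95.8 52.7] 24 [0.688 0.543 0.01 ]
[222.3  49.1] 68.5 [12.6 20.3] 74 [1.037 0.138 0.01 ]
[61.2 37.7] 49.5 [ 8.1 15. ] 74 [1.062 0.684 0.01 ]
pan TL,TR,BR,BL [[ 0.626 -0.152  0.012]
 [ 0.623 -0.279  0.012]
 [ 0.382 -0.256  0.012]
 [ 0.388 -0.132  0.012]]
tongs [[ 0.556 -0.379  0.005]
 [ 0.348 -0.35   0.005]
 [ 0.349 -0.384  0.005]]
pliers [[0.663 0.098 0.01 ]
 [0.818 0.077 0.01 ]
 [0.739 0.127 0.01 ]
 [0.74  0.068 0.01 ]]
hose [[0.674 0.332 0.3  ]
 [0.681 0.081 0.3  ]
 [0.647 0.199 0.3  ]]
charcoal,burner? [[ 0.364  0.376  0.03 ]
 [ 0.507  0.459  0.03 ]
 [ 0.772 -0.096  0.03 ]]
scene
[141.8 279.3] 41.0 [27.  12.4] 37 [0.68  0.467 0.01 ]
```

View pics/top1.png

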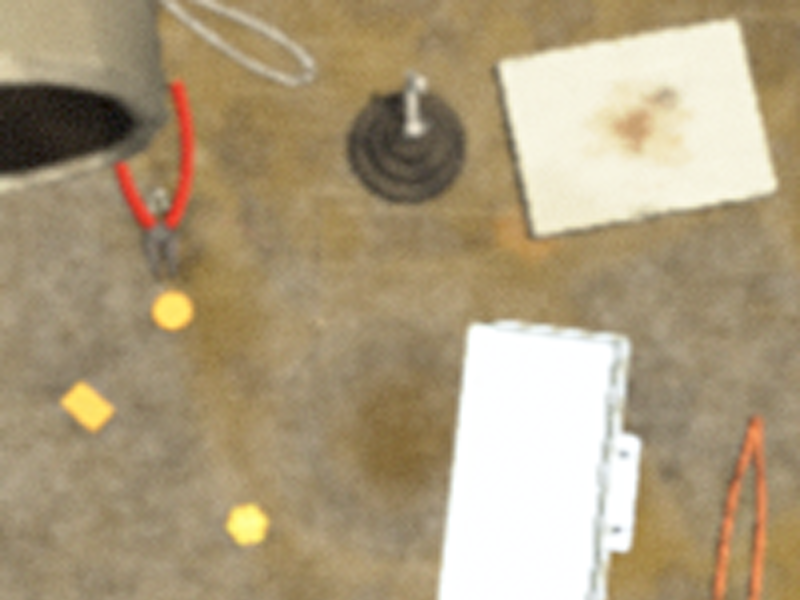

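```bash
cat >> h.py <<'E'
def tri(s1,u1,s2,u2):
    a=ray(s1,[u1],0)[0];b=ray(s2,[u2],0)[0];o1=np.array(s1['origin']);o2=np.array(s2['origin'])
    d1=(a-o1)/np.linalg.norm(a-o1);d2=(b-o2)/np.linalg.norm(b-o2)
    t=np.linalg.lstsq(np.c_[d1,-d2],o2-o1,rcond=None)[0]
    p,q=o1+t[0]*d1,o2+t[1]*d2
    return ((p+q)/2).round(3),round(float(np.linalg.norm(p-q)),3)
E
python3 - <<'E'
from h import *
t=snap('top');s=snap('scene')
print('hose mouth',tri(t,(177,123),s,(177,158)))
print('top blanks',ray(t,[(233,167.7),(211.4,191.4),(251.5,220.5)],.012).round(3))
print('scene blanks',ray(s,[(217,205),(227,226),(267,210)],.012).round(3))
cv2.imwrite('pics/s1.png',cv2.cvtColor(cv2.resize(s['frame'][90:270,80:340],None,fx=3,fy=3,interpolation=cv2.INTER_CUBIC),cv2.COLOR_RGB2BGR))
E
```

```text
hose mouth (array([0.674, 0.202, 0.333]), 0.003)
top blanks [[0.631 0.086 0.012]
 [0.552 0.152 0.012]
 [0.463 0.022 0.012]]
scene blanks [[0.627 0.093 0.012]
 [0.546 0.156 0.012]
 [0.456 0.026 0.012]]
```

View pics/s1.png

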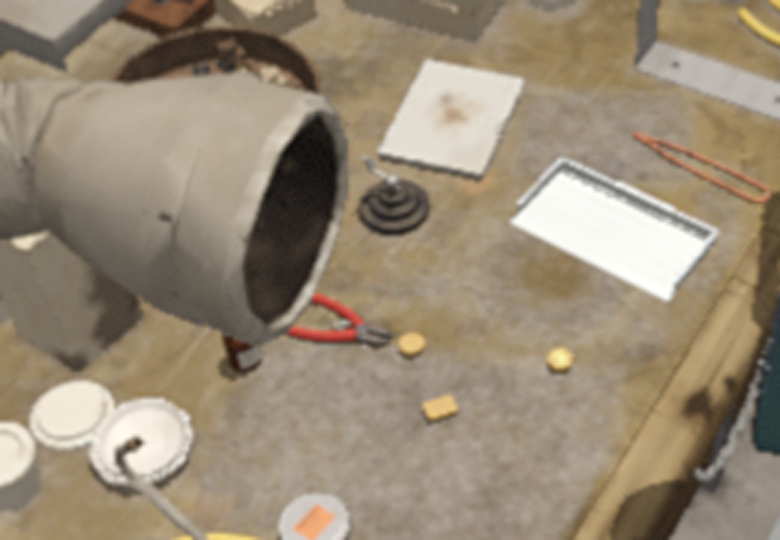

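The hose mouth is high: its centre is at z ≈ 0.33 and its lower rim at about 0.22, with x ≥ 0.65. I'll push in the order hex, oblong, round. The fingers will be slightly open and turned across the push, so each blank gets two contact points.

Call:
step_arm(
  plan=[
    [[32, 72, 0, 0.11, 20], [64, 144, 0, 0.23, 20], [96, 216, 0, 0.34, 20], [128, 288, 0, 0.46, 20], [160, 360, 0, 0.58, 20], [192, 432, 0, 0.69, 20], [224, 504, 0, 0.8, 20], [256, 579, 0, 0.92, 20]],
  ],
)

```text
time: 0.97
tool_pos: [0.344, -0.2024, 0.2057]
ee_rot: [3.141, 0.0, 1.314]
wrist_force: [1.3, 0.0, 0.2]
width: 0.0438
```

Call:
step_arm(
  plan=[
    [[0, 0, 0, 0, 20], [0, 0, 0, 0, 20]],
  ],
)

```text
time: 1.13
tool_pos: [0.3445, -0.2025, 0.2058]
ee_rot: [3.141, 0.001, 1.314]
wrist_force: [-0.1, -0.7, 0.5]
width: 0.0311
```

Call:
step_arm(
  plan=[
    [[15, 35, 0, 0.03, 20], [31, 72, 0, 0.06, 20], [47, 108, 0, 0.09, 20], [63, 145, 0, 0.12, 20], [79, 181, 0, 0.15, 20], [95, 218, -20, 0.17, 20], [108, 249, -40, 0.17, 20], [120, 275, -70, 0.17, 20]],
  ],
)

```text
time: 1.8
tool_pos: [0.4664, 0.071, 0.1374]
ee_rot: [3.136, -0.001, 1.477]
wrist_force: [0.7, -0.4, 0.3]
width: 0.019
```

Call:
step_arm(
  plan=[
    [[0, 0, -10, 0, 20], [0, 0, -35, 0, 20], [0, 0, -60, 0, 20], [0, 0, -80, 0, 20], [0, 0, -90, 0, 20], [0, 0, -90, 0, 20]],
  ],
)

```text
time: 2.3
tool_pos: [0.4617, 0.0685, 0.0432]
ee_rot: [-3.136, 0.001, 1.476]
wrist_force: [0.7, 0.4, 0.0]
width: 0.019
```

```bash
python3 - <<'E'
from h import *
o=robot.get_obs();print(o['tool_pos'],o['ee_rot'],o['width'],o['wrist_force'])
t=snap('top');s=snap('scene')
a=cv2.resize(t['frame'][130:270,190:350],(480,420),interpolation=cv2.INTER_CUBIC)
b=cv2.resize(s['frame'][150:290,170:270],(300,420),interpolation=cv2.INTER_CUBIC)
cv2.imwrite('pics/c2.png',cv2.cvtColor(np.hstack([a,b]),cv2.COLOR_RGB2BGR))
print('rim bottom',tri(t,(180,137),s,(168,202)),'rim right',tri(t,(228,122),s,(195,147)))
E
```

```text
[0.46167957 0.06849657 0.04321071] [-3.13588014e+00  1.34203417e-03  1.47583916e+00] 0.01896905476611429 [0.67327205 0.36275643 0.03677623]
rim bottom (array([0.703, 0.24 , 0.14 ]), 0.023) rim right (array([0.699, 0.084, 0.267]), 0.002)
```

View pics/c2.png

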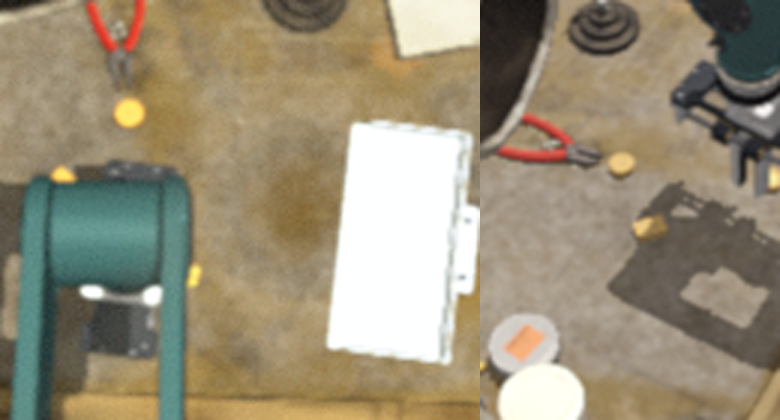

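The fingers hang just behind the hex, on its +y side, and clear of the other blanks. Next I lower them and start the push slowly.

Call:
step_arm(
  plan=[
    [[0, 0, -15, 0, 20], [0, 0, -28, 0, 20], [0, 0, -36, 0, 20], [0, 0, -38, 0, 20], [0, -3, -38, 0, 20], [0, -7, -38, 0, 20]],
  ],
)

```text
time: 2.9
tool_pos: [0.4645, 0.0632, 0.009]
ee_rot: [3.14, -0.0, 1.479]
wrist_force: [0.5, -0.2, -0.5]
width: 0.0188
```

Call:
step_arm(
  plan=[
    [[0, -3, 0, 0, 20], [0, -6, 0, 0, 20], [-1, -9, 0, 0, 20], [-1, -12, 0, 0, 20], [-1, -15, 0, 0, 20], [-2, -19, 0, 0, 20], [-2, -24, 0, 0, 20], [-3, -30, 0, 0, 20]],
  ],
)

```text
time: 3.57
tool_pos: [0.4607, 0.0331, 0.008]
ee_rot: [3.141, -0.0, 1.479]
wrist_force: [-0.4, 0.7, 0.5]
width: 0.0191
```

Call:
step_arm(
  plan=[
    [[-1, -8, -1, 0, 20], [-1, -18, -3, 0, 20], [-2, -29, -3, 0, 20], [-3, -41, -3, 0, 20], [-4, -53, -3, 0, 20], [-5, -65, -3, 0, 20], [-6, -77, -3, 0, 20], [-7, -89, -3, 0, 20]],
  ],
)

```text
time: 4.23
tool_pos: [0.453, -0.0572, 0.0046]
ee_rot: [-3.141, 0.0, 1.478]
wrist_force: [0.1, 0.0, -0.5]
width: 0.0187
```

Call:
step_arm(
  plan=[
    [[-1, -12, 0, 0, 20], [-2, -24, 0, 0, 20], [-3, -36, 0, 0, 20], [-4, -48, 0, 0, 20], [-5, -60, 0, 0, 20], [-6, -71, 0, 0, 20], [-7, -81, 0, 0, 20], [-7, -89, 0, 0, 20]],
  ],
)

```text
time: 4.9
tool_pos: [0.4461, -0.146, 0.0048]
ee_rot: [-3.141, 0.0, 1.478]
wrist_force: [-0.1, 0.6, -0.1]
width: 0.0189
```

```bash
python3 - <<'E'
from h import *
o=robot.get_obs();print(o['tool_pos'],o['wrist_force'])
t=snap('top');s=snap('scene')
a=cv2.resize(t['frame'][130:270,190:350],(480,420),interpolation=cv2.INTER_CUBIC)
b=cv2.resize(s['frame'][140:220,210:320],(310,226),interpolation=cv2.INTER_CUBIC)
c=np.zeros((420,310,3),np.uint8);c[:226]=b
cv2.imwrite('pics/c3.png',cv2.cvtColor(np.hstack([a,c]),cv2.COLOR_RGB2BGR))
E
```

```text
[ 0.44607398 -0.14600283  0.00476622] [-0.06841429  0.5547901  -0.09401761]
```

View pics/c3.png

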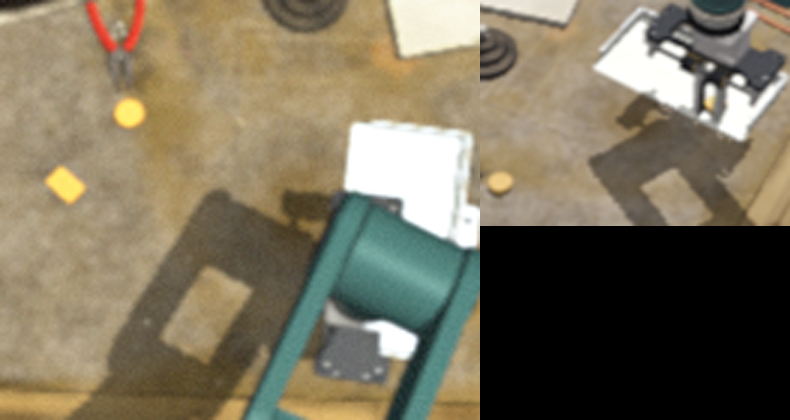

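The hex is tracking between the fingertips into the pan. I'll finish that push, back off, lift and go to the oblong.

Call:
step_arm(
  plan=[
    [[-1, -9, 0, 0, 20], [-2, -18, 0, 0, 20], [-2, -25, 0, 0, 20], [-3, -30, 0, 0, 20], [-3, -30, 0, 0, 20], [-2, -20, 0, 0, 20], [0, 0, 10, 0, 20], [0, 10, 45, 0, 20]],
  ],
)

```text
time: 5.67
tool_pos: [0.4421, -0.1307, 0.0448]
ee_rot: [-3.129, -0.005, 1.479]
wrist_force: [0.1, -0.9, 0.0]
width: 0.0188
```

Call:
step_arm(
  plan=[
    [[14, 37, 10, 0, 20], [26, 76, 20, 0, 20], [39, 114, 20, 0, 20], [52, 152, 20, 0, 20], [65, 191, 20, 0, 20], [78, 230, 20, 0, 20], [92, 269, 20, 0, 20], [106, 309, 20, 0, 20]],
  ],
)

```text
time: 6.33
tool_pos: [0.5519, 0.1769, 0.07]
ee_rot: [-3.142, -0.0, 1.48]
wrist_force: [0.8, -0.2, -0.0]
width: 0.0188
```

```bash
python3 - <<'E'
from h import *
o=robot.get_obs();print(o['tool_pos'],o['ee_rot'],o['wrist_force'])
t=snap('top');s=snap('scene')
a=cv2.resize(t['frame'][130:270,190:350],(480,420),interpolation=cv2.INTER_CUBIC)
b=cv2.resize(s['frame'][150:290,170:270],(300,420),interpolation=cv2.INTER_CUBIC)
cv2.imwrite('pics/c4.png',cv2.cvtColor(np.hstack([a,b]),cv2.COLOR_RGB2BGR))
E
```

```text
[0.55188777 0.17689435 0.06997096] [-3.14157226e+00 -2.50073267e-04  1.47996082e+00] [ 0.75430929 -0.18294593 -0.04861119]
```

View pics/c4.png

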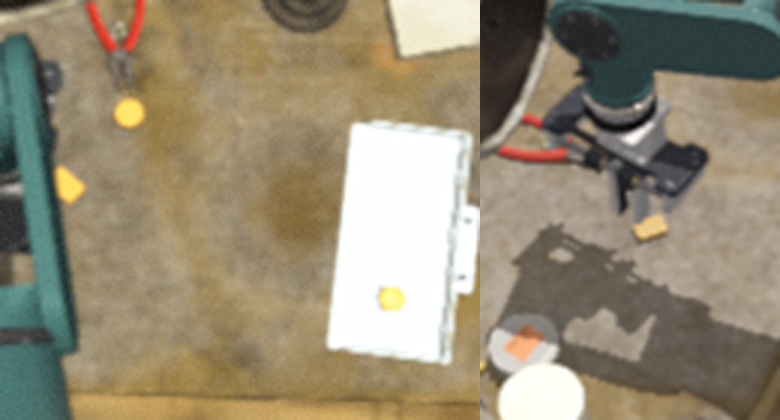

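The hex lies in the middle of the pan at (320,229). The fingers are above the oblong's +y side.

Call:
step_arm(
  plan=[
    [[1, 12, 0, 0, 20], [2, 24, -5, 0, 20], [2, 24, -25, 0, 20], [2, 24, -45, 0, 20], [2, 24, -60, 0, 20], [2, 24, -65, 0, 20], [2, 22, -65, 0, 20], [2, 19, -65, 0, 20]],
  ],
)

```text
time: 7.1
tool_pos: [0.5543, 0.1925, 0.0052]
ee_rot: [3.141, -0.0, 1.478]
wrist_force: [1.0, 1.4, 0.4]
width: 0.0186
```

Call:
step_arm(
  plan=[
    [[0, -3, 0, 0, 20], [0, -6, 0, 0, 20], [-1, -9, 0, 0, 20], [-1, -12, 0, 0, 20], [-1, -15, 0, 0, 20], [-2, -18, 0, 0, 20], [-2, -22, 0, 0, 20], [-3, -27, 0, 0, 20]],
  ],
)

```text
time: 7.77
tool_pos: [0.5517, 0.1657, 0.0052]
ee_rot: [3.141, -0.001, 1.479]
wrist_force: [0.6, 1.3, 0.9]
width: 0.0188
```

Call:
step_arm(
  plan=[
    [[-1, -7, 0, 0, 20], [-1, -15, 0, 0, 20], [-2, -24, 0, 0, 20], [-3, -34, 0, 0, 20], [-4, -44, 0, 0, 20], [-5, -55, 0, 0, 20], [-6, -66, 0, 0, 20], [-7, -77, 0, 0, 20]],
  ],
)

```text
time: 8.43
tool_pos: [0.5442, 0.0874, 0.0049]
ee_rot: [3.142, -0.0, 1.478]
wrist_force: [-0.1, 1.7, 1.3]
width: 0.0188
```

```bash
python3 - <<'E'
from h import *
o=robot.get_obs();print(o['tool_pos'],o['ee_rot'],o['wrist_force'])
t=snap('top');s=snap('scene')
a=cv2.resize(t['frame'][130:270,190:350],(480,420),interpolation=cv2.INTER_CUBIC)
b=cv2.resize(s['frame'][150:290,190:290],(300,420),interpolation=cv2.INTER_CUBIC)
cv2.imwrite('pics/c5.png',cv2.cvtColor(np.hstack([a,b]),cv2.COLOR_RGB2BGR))
E
```

```text
[0.54417329 0.08740452 0.00493144] [ 3.14151414e+00 -9.08041232e-07  1.47846707e+00] [-0.11065483  1.71860485  1.30491552]
```

View pics/c5.png

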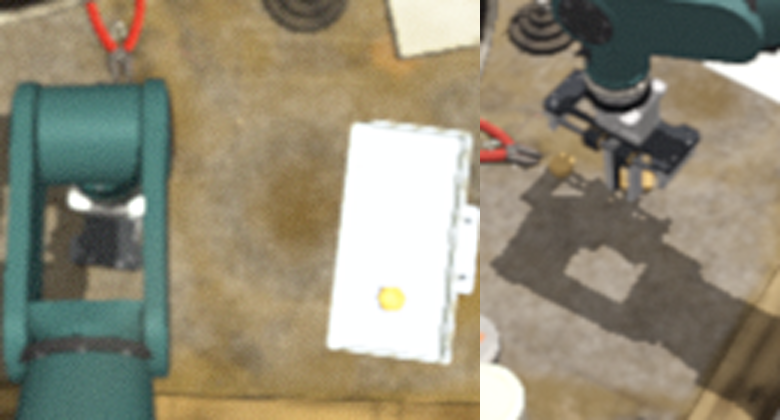

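The oblong sits ahead of both fingertips and the round is undisturbed, so I continue the push.

Call:
step_arm(
  plan=[
    [[-1, -11, 0, 0, 20], [-2, -23, 0, 0, 20], [-3, -35, 0, 0, 20], [-4, -47, 0, 0, 20], [-5, -59, 0, 0, 20], [-6, -71, 0, 0, 20], [-7, -83, 0, 0, 20], [-8, -95, 0, 0, 20]],
  ],
)

```text
time: 9.2
tool_pos: [0.5361, -0.0077, 0.0048]
ee_rot: [-3.142, 0.0, 1.479]
wrist_force: [0.5, 1.2, -0.5]
width: 0.0187
```

Call:
step_arm(
  plan=[
    [[-1, -12, 0, 0, 20], [-2, -24, 0, 0, 20], [-3, -36, 0, 0, 20], [-4, -48, 0, 0, 20], [-5, -60, 0, 0, 20], [-6, -72, 0, 0, 20], [-7, -84, 0, 0, 20], [-8, -96, 0, 0, 20]],
  ],
)

```text
time: 9.87
tool_pos: [0.5282, -0.1035, 0.0049]
ee_rot: [3.142, 0.0, 1.479]
wrist_force: [-0.0, 0.3, -0.4]
width: 0.0187
```

Call:
step_arm(
  plan=[
    [[-1, -12, 0, 0, 20], [-2, -24, 0, 0, 20], [-3, -36, 0, 0, 20], [-4, -47, 0, 0, 20], [-5, -57, 0, 0, 20], [-5, -65, 0, 0, 20], [-5, -69, 0, 0, 20], [-5, -69, 0, 0, 20]],
  ],
)

```text
time: 10.53
tool_pos: [0.5233, -0.1725, 0.0049]
ee_rot: [3.141, 0.001, 1.478]
wrist_force: [-0.6, 1.1, 0.3]
width: 0.0189
```

Call:
step_arm(
  plan=[
    [[1, 10, 0, 0, 20], [3, 30, 5, 0, 20], [5, 50, 35, 0, 20], [11, 85, 65, 0, 40], [18, 125, 75, 0.02, 60], [25, 165, 75, 0.04, 80], [32, 205, 75, 0.06, 90], [39, 245, 75, 0.08, 90]],
  ],
)

```text
time: 11.2
tool_pos: [0.562, 0.0755, 0.0806]
ee_rot: [3.14, -0.0, 1.561]
wrist_force: [0.6, -0.0, 0.8]
width: 0.0487
```

```bash
python3 - <<'E'
from h import *
o=robot.get_obs();print(o['tool_pos'],o['ee_rot'],o['width'])
t=snap('top');s=snap('scene')
a=cv2.resize(t['frame'][130:270,190:350],(480,420),interpolation=cv2.INTER_CUBIC)
b=cv2.resize(s['frame'][150:290,190:290],(300,420),interpolation=cv2.INTER_CUBIC)
cv2.imwrite('pics/c6.png',cv2.cvtColor(np.hstack([a,b]),cv2.COLOR_RGB2BGR))
E
```

```text
[0.5620055  0.07553587 0.08059705] [ 3.14016469e+00 -1.02526223e-06  1.56065502e+00] 0.04871706777134026
```

View pics/c6.png

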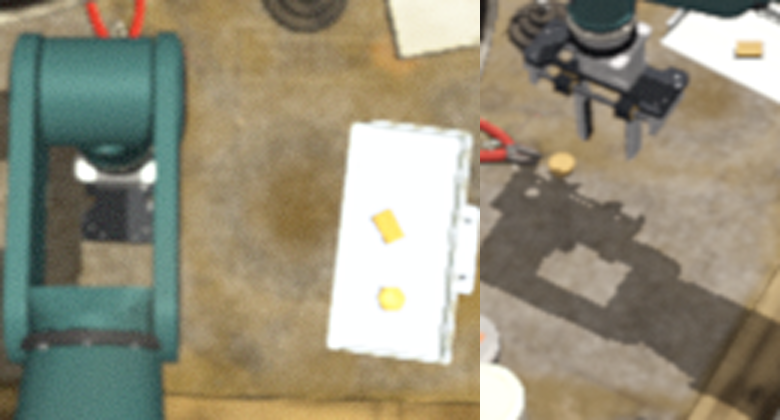

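The oblong is in the pan too. For the round I use only the far finger of the wide-open gripper at first, so that the gripper body stays clear of the hose.

Call:
step_arm(
  plan=[
    [[6, 17, 0, 0, 90], [12, 34, 0, 0, 90], [18, 51, 0, 0, 90], [18, 51, -10, 0, 90], [18, 51, -35, 0, 90], [18, 51, -60, 0, 90], [18, 51, -72, 0, 90], [18, 51, -76, 0, 90]],
  ],
)

```text
time: 11.97
tool_pos: [0.5768, 0.1226, 0.0006]
ee_rot: [-3.134, 0.001, 1.559]
wrist_force: [-4.5, 0.2, 6.6]
width: 0.0843
```

Call:
step_arm(
  plan=[
    [[0, -3, 0, 0, 90], [0, -6, 0, 0, 90], [0, -9, 0, 0, 90], [0, -12, 0, 0, 90], [0, -15, 0, 0, 90], [0, -18, 0, 0, 90], [0, -21, 0, 0, 90], [0, -25, 0, 0, 90]],
  ],
)

```text
time: 12.63
tool_pos: [0.5803, 0.0984, 0.0042]
ee_rot: [3.141, -0.0, 1.559]
wrist_force: [0.2, 0.6, 0.1]
width: 0.0844
```

Call:
step_arm(
  plan=[
    [[0, -5, 0, 0, 90], [0, -11, 0, 0, 90], [0, -18, 0, 0, 90], [0, -25, 0, 0, 90], [0, -32, 0, 0, 90], [0, -39, 0, 0, 90], [0, -45, 0, 0, 90], [0, -48, 0, 0, 90]],
  ],
)

```text
time: 13.3
tool_pos: [0.5801, 0.0494, 0.0038]
ee_rot: [-3.142, 0.0, 1.558]
wrist_force: [-0.3, 1.3, 0.7]
width: 0.0847
```

```bash
python3 - <<'E'
from h import *
o=robot.get_obs();print(o['tool_pos'],o['ee_rot'],o['width'])
t=snap('top');s=snap('scene')
a=cv2.resize(t['frame'][130:270,190:350],(480,420),interpolation=cv2.INTER_CUBIC)
b=cv2.resize(s['frame'][150:290,190:290],(300,420),interpolation=cv2.INTER_CUBIC)
cv2.imwrite('pics/c7.png',cv2.cvtColor(np.hstack([a,b]),cv2.COLOR_RGB2BGR))
for b in blanks(t):
    if .4<b[4][0]<.68 and -.3<b[4][1]<.12: print(*b)
E
```

```text
[0.58009415 0.04935148 0.00383818] [-3.14152137e+00  3.50820099e-04  1.55789791e+00] 0.08465416063991066
[350.4 228.3] 91.0 [12.9 20. ] 28 [ 0.447 -0.289  0.01 ]
[318.7 204.9] 34.0 [8.5 4.9] 63 [ 0.518 -0.19   0.01 ]
```

View pics/c7.png

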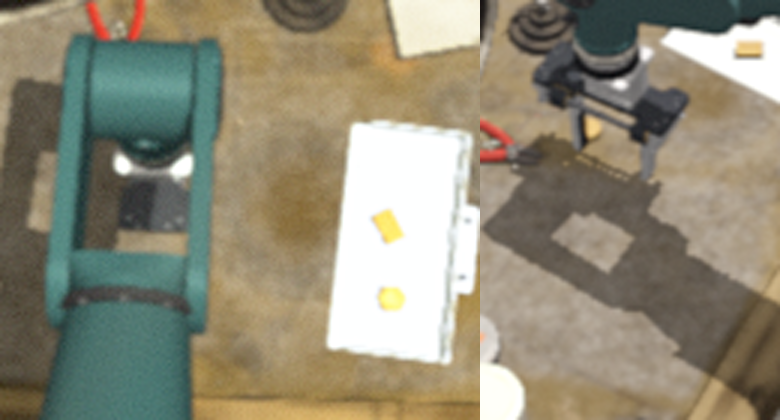

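The round (scene px about (227,192)) is sliding ahead of the far finger. Next I lift, centre behind it with a narrow gap, and check.

Call:
step_arm(
  plan=[
    [[0, 8, 0, 0, 90], [0, 20, 5, 0, 90], [0, 22, 30, 0, 60], [10, 22, 45, 0, 40], [24, 22, 45, 0, 20], [38, 22, 45, 0, 20], [48, 22, 45, 0, 20], [48, 22, 45, 0, 20]],
  ],
)

```text
time: 14.07
tool_pos: [0.6297, 0.0741, 0.0493]
ee_rot: [3.14, -0.0, 1.56]
wrist_force: [-0.3, -0.1, -0.1]
width: 0.0477
```

```bash
python3 - <<'E'
from h import *
o=robot.get_obs();print(o['tool_pos'],o['ee_rot'],o['width'])
t=snap('top');s=snap('scene')
f=s['frame'][170:220,200:260]
cv2.imwrite('pics/c8.png',cv2.cvtColor(cv2.resize(f,None,fx=10,fy=10,interpolation=cv2.INTER_CUBIC),cv2.COLOR_RGB2BGR))
print(ray(s,[(227,192),(230,192),(224,192)],.009).round(3))
E
```

```text
[0.62967743 0.07410748 0.04933448] [ 3.13978876e+00 -4.19171241e-04  1.56011970e+00] 0.04774427063778801
[[0.628 0.021 0.009]
 [0.618 0.015 0.009]
 [0.638 0.026 0.009]]
```

View pics/c8.png

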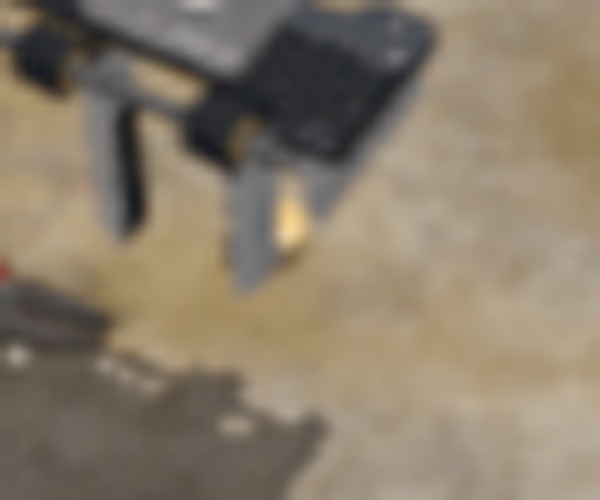

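The round is at about (0.629, 0.022), as expected. I turn the tool towards the line into the pan, lower it and push.

Call:
step_arm(
  plan=[
    [[2, 0, 0, -0.1, 20], [5, 0, 0, -0.19, 20], [5, 0, 0, -0.19, 20], [5, 0, -15, -0.19, 20], [5, 0, -30, -0.19, 20], [5, 0, -40, -0.19, 20], [5, -1, -44, -0.19, 20], [5, -4, -44, -0.19, 20]],
  ],
)

```text
time: 14.83
tool_pos: [0.6316, 0.0689, 0.0033]
ee_rot: [-3.138, 0.001, 1.37]
wrist_force: [-0.5, 0.2, 0.5]
width: 0.0187
```

Call:
step_arm(
  plan=[
    [[-1, -4, 0, 0, 20], [-2, -8, 0, 0, 20], [-2, -12, 0, 0, 20], [-3, -15, 0, 0, 20], [-4, -18, 0, 0, 20], [-4, -21, 0, 0, 20], [-5, -24, 0, 0, 20], [-5, -27, 0, 0, 20]],
  ],
)

```text
time: 15.5
tool_pos: [0.6282, 0.0414, 0.0052]
ee_rot: [3.141, -0.0, 1.369]
wrist_force: [-0.2, -0.2, 0.3]
width: 0.0184
```

Call:
step_arm(
  plan=[
    [[-1, -3, 0, 0, 20], [-1, -7, 0, 0, 20], [-2, -12, 0, 0, 20], [-4, -19, 0, 0, 20], [-5, -27, 0, 0, 20], [-7, -36, 0, 0, 20], [-9, -45, 0, 0, 20], [-11, -54, 0, 0, 20]],
  ],
)

```text
time: 16.17
tool_pos: [0.6168, -0.0137, 0.0048]
ee_rot: [-3.141, 0.0, 1.368]
wrist_force: [0.6, -0.2, 0.4]
width: 0.0186
```

```bash
python3 - <<'E'
from h import *
o=robot.get_obs();print(o['tool_pos'],o['ee_rot'],o['width'])
s=snap('scene');f=s['frame'][150:210,210:290]
cv2.imwrite('pics/c9.png',cv2.cvtColor(cv2.resize(f,None,fx=8,fy=8,interpolation=cv2.INTER_CUBIC),cv2.COLOR_RGB2BGR))
E
```

```text
[ 0.61678572 -0.01365421  0.00480769] [-3.14145965e+00  1.64556610e-04  1.36848218e+00] 0.018606407289560273
```

View pics/c9.png

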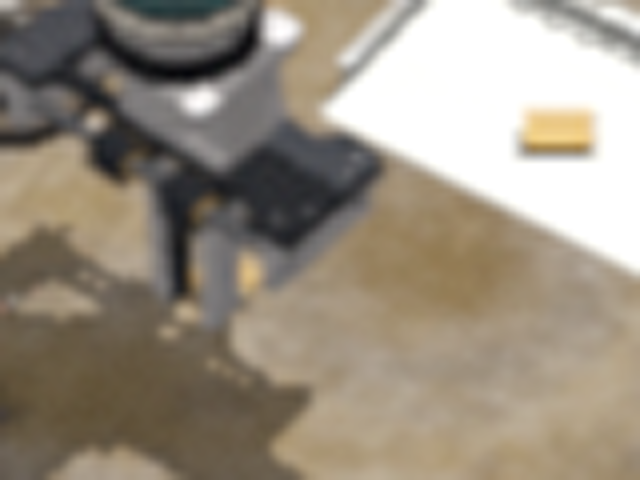

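The round is caged between the fingertips. I finish the sweep, then retreat.

Call:
step_arm(
  plan=[
    [[-2, -10, 0, 0, 20], [-4, -21, 0, 0, 20], [-6, -32, 0, 0, 20], [-9, -43, 0, 0, 20], [-11, -54, 0, 0, 20], [-13, -65, 0, 0, 20], [-15, -76, 0, 0, 20], [-17, -86, 0, 0, 20]],
  ],
)

```text
time: 16.88
tool_pos: [0.5999, -0.0998, 0.0049]
ee_rot: [3.141, 0.0, 1.368]
wrist_force: [-0.2, 0.5, 0.2]
width: 0.0191
```

Call:
step_arm(
  plan=[
    [[-2, -11, 0, 0, 20], [-4, -22, 0, 0, 20], [-7, -33, 0, 0, 20], [-10, -44, 0, 0, 20], [-12, -55, 0, 0, 20], [-14, -64, 0, 0, 20], [-15, -71, 0, 0, 20], [-15, -71, 0, 0, 20]],
  ],
)

```text
time: 17.55
tool_pos: [0.5849, -0.1712, 0.005]
ee_rot: [3.141, 0.001, 1.367]
wrist_force: [0.7, -0.9, 0.0]
width: 0.0186
```

Call:
step_arm(
  plan=[
    [[1, 8, 0, 0, 20], [4, 26, 5, 0, 20], [5, 45, 35, 0, 20], [0, 80, 70, 0, 20], [-20, 110, 100, 0, 20], [-50, 135, 120, 0, 20], [-80, 155, 140, 0, 20], [-110, 175, 150, 0, 20]],
  ],
)

```text
time: 18.22
tool_pos: [0.4823, 0.0027, 0.1541]
ee_rot: [3.138, -0.001, 1.371]
wrist_force: [0.6, -0.3, 0.2]
width: 0.0184
```

```bash
python3 - <<'E'
from h import *
o=robot.get_obs();print(o['tool_pos'],o['wrist_force'])
t=snap('top');s=snap('scene')
a=cv2.resize(t['frame'][110:270,100:400],(750,400),interpolation=cv2.INTER_CUBIC)
cv2.imwrite('pics/c10.png',cv2.cvtColor(a,cv2.COLOR_RGB2BGR))
for n,s in(('top',t),('scene',s)):
    m=cv2.inRange(cv2.cvtColor(s['frame'],cv2.COLOR_RGB2HSV),(10,90,120),(35,255,255))
    R=np.array([[-.084,-.996]]);c=np.array([.504,-.205])
    for k in cv2.findContours(m,cv2.RETR_EXTERNAL,cv2.CHAIN_APPROX_NONE)[0]:
        if cv2.contourArea(k)>20:
            u=k.reshape(-1,2).mean(0);p=ray(s,u,.0115)[0]
            d=p[:2]-c; y=d@[.084,.996]; x=d@[.996,-.084]
            if abs(x)<.12 and abs(y)<.06: print(n,u.round(1),p.round(3),'pan xy',round(x,3),round(y,3),cv2.contourArea(k))
E
```

```text
[0.48226062 0.00267719 0.15406771] [ 0.55198526 -0.3493118   0.22615273]
top [319.9 228.9] [ 0.443 -0.194  0.012] pan xy -0.062 0.006 36.5
top [318.9 205. ] [ 0.518 -0.19   0.012] pan xy 0.012 0.016 48.0
top [318.3 185.2] [ 0.581 -0.188  0.012] pan xy 0.076 0.023 35.5
```

```bash
python3 - <<'E'
from h import *
a=cv2.cvtColor(cv2.imread('pics/top0.png'),cv2.COLOR_BGR2RGB).astype(int);b=snap('top')['frame'].astype(int)
for n,(x0,x1,y0,y1) in dict(pliers=(220,242,108,162),tongs=(365,384,192,264),charcoal=(122,148,238,261),tin=(95,130,185,218)).items():
    d=np.abs(a-b)[y0:y1,x0:x1].max(2);print(n,'changed px',int((d>60).sum()),'of',d.size)
robot.close_job()
E
```

```text
pliers changed px 0 of 1188
tongs changed px 23 of 1368
charcoal changed px 0 of 598
tin changed px 0 of 1155
the job is handed in; nothing more can be done
```

All three brass blanks are in the pan, and the job is handed in at about 18 s of the 72 s allowed. I swept them in one at a time (hex, oblong, round). The hex and oblong went all the way with two slightly open fingertips. The round's first stretch was pushed with the far finger alone, to keep the gripper body clear of the hose.

| Blank | Final position in pan frame, x / y (m) | y limit (m) |
|---|---|---|
| Hex | -0.062 / +0.006 | 0.036 |
| Oblong | +0.012 / +0.016 | 0.036 |
| Round | +0.076 / +0.023 | 0.036 |

- **Position check:** these come from the top camera only, because the same mask found nothing usable in the scene view. The round has the smallest margin, about 13 mm. Its position agrees to about 3 mm with where the fingertips stopped.
- **Bystanders:** against the first top picture, the pliers, charcoal and tin regions show no change. The tongs region changed in 23 of 1368 pixels. The arm was never lowered near the tongs, so I put this down to the arm's shadow having moved, but I did not confirm it.
- **Contact:** while lowering the open fingers beside the round, the tool dipped to z ≈ 0.6 mm, with up to 8 N at the wrist. That may have been a light touch on the bench. It was clear of the blanks, and while pushing the readings stayed at about 2 N or less.
- **Not viewed:** I hit the 12-picture limit, so the last check was by numbers only, with the arm lifted clear.

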